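# Press the push nut home on the turbine shaft

### The job

The toothed push nut on the model turbine's upright shaft has only been started: take the larger of the two setting sleeves off the bench, set it over the shaft and press the nut straight down until it is fully home on the black rubber washer and stays there, bitten tight, bearing on the washer with about 8 N. Feel for the washer and do not squash it much harder than that; then stand the sleeve upright on the bench again, clear of the turbine, and do not disturb the smaller sleeve or the plain ring.

Things in the scene. Friction and masses are not known exactly. Their poses are not given: they have to be found in the camera images.
- sleeve_mid (a point): Centre of the larger setting sleeve, a loose aluminium tool of 130 g, standing on its collar: collar diameter 38 mm, 12 mm high, at the bottom; above it a stem of diameter 26 mm; 54 mm high in all. The point is on the axis, 27 mm above its foot; z points up. Hold the stem from above with the fingertips just over the collar or on it, so that they push on the collar.
- sleeve_foot (a point): Centre of the flat underside of the same sleeve's collar. From here a bore of diameter 16 mm goes 40 mm up, to take the shaft; the rim of the underside presses on the nut.
- shaft_tip (a point): Centre of the top end of the upright plain steel shaft of the turbine stand (fixed to the bench): 12 mm diameter, the last 6 mm tapering to 7 mm as a lead-in; tip 134 mm above the bench. The black rubber washer's top face lies somewhere 28 to 39 mm below it, on a steel shim stack of unknown height.
- nut_top (a point): Centre of the top face of the steel push nut, a toothed disc of diameter 32 mm, 4 mm thick, gripping the shaft 3 to 9 mm below the tip. It slides down the shaft only when pushed with a steady force of about 9 to 10 N (dry friction) and stays where it is left, also against the washer's push.
- nut: The same push nut; origin at the centre of its underside, the face that must come home on the washer.
- rotor: The fixed two-bladed wooden rotor: hub diameter 68 mm, 22 mm thick, origin at the centre of the hub's underside. On the hub sit a rigid steel shim stack (2 to 12 mm) and on it the black rubber washer, diameter 48 mm, 5 mm thick, which gives like a stiff spring: 8 N for each mm, 3 mm at most. Blades run out 190 mm along its +y and -y, not above the hub's top.
- small_sleeve_mid (a point): Centre of the smaller setting sleeve (bore too small for this shaft; leave it): collar diameter 26 mm, stem 18 mm, height 38 mm.
- spacer: Plain steel spacer ring, diameter 34 mm, 12 mm high, hole 16 mm; origin at the centre of its underside. Leave it.
- sleeve: The same larger sleeve as a whole; origin at the centre of the underside of its collar.
Not all that is in view belongs to the job. What is shaped like the sleeve but purple or red is not meant. Leave any green look-alike of the part that bears shaft_tip alone.

How it is judged:
By the outcome, as a careful person would: the job done as asked, in the order asked, and still so for the second after the job is handed in, with the robot touching nothing.
It also fails if it takes over 72 s, if anything falls off the work surface, if the arm or the gripper's body presses on something with over 40 N, if the wrist force passes 120 N, or if a joint passes its speed limit or range.

### The arm

A 7-joint arm with a two-finger parallel gripper is mounted at the origin on the work surface. World frame = base frame: x ahead of the robot, y to its left, z up, the work surface at z = 0. Lengths are in m, angles in rad, forces in N, time in s.
With the tool pointing down it reaches from about 0.4 to 0.85 m from the base axis. Payload 4.5 kg.
Tool frame: the origin (TCP) lies between the finger pads; the fingertips stand 19 mm ahead of it and the grasp point (between the pads) is the TCP; z points along the fingers, y is the line along which they close (so a half turn about z gives the same grasp; the last joint's range is limited). The gripper opens to 85 mm and grips with 20 to 120 N. Pads are 22 mm wide; open, the fingers measure 114 mm over their backs; the gripper's body (76 mm by 85 mm) begins 54 mm behind the grasp point. The pads swing forward as they close: fully open they stand 13 mm farther back than shut.
Start: joints at [-1.067, 0.689, -0.195, 1.565, 0.157, 0.902, -0.215], TCP at [0.283, 0.557, 0.25] pointing down, gripper open.
Joint ranges: [-3.01, 3.01], [-0.46, 2.08], [-1.47, 1.51], [0.13, 2.56], [-1, 4.14], [0.04, 2.09], [-2.66, 2.66]. Speed limits (rad/s): [2.57, 2.57, 3.14, 3.14, 3.14, 3.14, 3.14].

### API

Orientations are given as a unit quaternion [w, x, y, z].
In Python, from station import readout, cams, sign_off gives the robot as it stands. The module is installed in compiled form; this text tells all that it offers.
- The arm moves only by the shell command python3 -m jog 'ROWS' [FORCE]. ROWS is a JSON object of lists of equal length, an entry for each row: "turn": the turn, a rotation vector about the world's x, y, z in rad, a list of three; "slide": the shift along the world's x, y, z in mm, a list of three; "claw": the opening, from 0 (shut) to 1 (fully open). A call has 1 to 10 rows; each row shifts and turns the commanded pose from where the row before left it; what a row does not reach is not made up. A row lasts 1/10 s, in which the tool goes at most 50 mm and 8.59 degrees, less where a joint would pass 70% of its speed; a pose out of reach is approached as far as the arm can. A call with a gripper value outside its range is refused whole. The fingers move at their own pace and stop on an object; FORCE is the grip in N (left out, the last holds). Time passes only in rows, so rows that do not move let the fingers close. It gives the time, the measured TCP pose, the force and the opening at its end, in the units of the state.
- readout.sense(): the state, without advancing time (a new reading comes with each control period).
- cams.capture(name): name is "scene" or "top"; returns a dict with "color" (384x512x3 uint8, blue, green, red), "z_map" (384x512 float32, m along the optical axis (not along the pixel's ray), 0 where there is no reading), "intrinsics" (3x3 intrinsics, pixels), "T" (4x4, takes a point from camera to world coordinates). Camera axes: x right, y up, looking along -z (the intrinsics and any distortion apply to the point x, -y, -z); pixel columns grow to the right and rows downward; lengths in m; the calibration is good to about 2 mm. A picture is of the moment at which its call begins.
- sign_off(): hands the job in, once; it reports no verdict.
The state is a dict: "t": time; "joint_pos": joint angles; "qvel": joint speeds; "effort": joint torques, N m; "ee_pos": TCP position; "ee_rot": TCP orientation; "contact_force": force on the tool from outside, world axes, zero at the start; "wrist_torque": the same for the moment, N m; "grip_width": opening from 0.0 (shut) to 1.0 (fully open).
Only numpy, scipy, OpenCV 4.12 (cv2) and the standard library are available. Lean on these libraries where they do the work, as an engineer would, in place of code of your own. Each camera call takes 0.05 s, during which the arm holds its last target. There are 200 camera calls.

## Working session

There is one attempt and no reset: what is moved stays moved. The work goes in short steps, Python scripts to look and compute and a shell command to move; the robot and the scene stay as the last step left them, time stands still between calls to the robot, and variables do not carry over. Pictures are saved under pics/ and viewed, on a budget of 10 in all, crops included, one or two more only if the job needs it, and the job is handed in when it is done.

```bash
mkdir -p pics
cat > h.py <<'E'
import numpy as np, cv2
from station import readout, cams
def cap(n):
    c=cams.capture(n); return c
def world(c,u,v,d):
    K=c["intrinsics"]; p=np.array([(u-K[0,2])/K[0,0]*d, -(v-K[1,2])/K[1,1]*d, -d*np.ones_like(d),np.ones_like(d)])
    return (c["T"]@p)[:3]
def cloud(c):
    v,u=np.mgrid[0:384,0:512]; d=c["z_map"].astype(float)
    return world(c,u.ravel(),v.ravel(),d.ravel()).T.reshape(384,512,3)
def plane(c,u,v,z):
    a=world(c,u,v,np.float64(1.)); o=c["T"][:3,3]; r=a-o
    return o+r*(z-o[2])/r[2]
E
python3 - <<'E'
from h import *
s=readout.sense(); print(s)
for n in("scene","top"):
    c=cap(n); cv2.imwrite(f"pics/{n}1.png",cv2.resize(c["color"],(768,576))); np.savez(f"{n}1.npz",**c); print(n,c["intrinsics"],c["T"])
E
```

```text
{'t': 0.0, 'joint_pos': array([-1.06720628,  0.69000079, -0.19450688,  1.56635641,  0.15728062,
        0.90246918, -0.21511776]), 'qvel': array([-0.00037536, -0.00097751, -0.00091728,  0.00014509,  0.00099427,
        0.00044495,  0.00077117]), 'effort': array([-5.99315081e-05, -5.39612353e+01, -1.26659263e+00, -1.58545786e+01,
        9.12035845e-03,  9.24487773e-03,  7.64128771e-06]), 'ee_pos': array([0.28270022, 0.5567218 , 0.24947003]), 'ee_rot': array([-1.56762180e-04,  2.32716155e-01,  9.72544261e-01, -9.08967968e-04]), 'contact_force': array([ 0.01731427, -1.3088746 , -1.40587437]), 'wrist_torque': array([0.02943312, 0.02806259, 0.00528639]), 'grip_width': 0.9987450097735242}
scene [[419.86235481   0.         242.68404771]
 [  0.         419.86235481 188.7790047 ]
 [  0.           0.           1.        ]] [[ 0.39787699 -0.48307002  0.77995978  1.17663338]
 [ 0.91722332  0.22787305 -0.32676483 -0.21990357]
 [-0.01988152  0.8454095   0.53374853  0.57750876]
 [ 0.          0.          0.          1.        ]]
top [[421.9126753    0.         256.54788257]
 [  0.         421.9126753  195.03946724]
 [  0.           0.           1.        ]] [[-0.02166736  0.99511212 -0.09634518  0.39162401]
 [-0.99975682 -0.02196177 -0.00199629  0.07920752]
 [-0.00410244  0.0962785   0.99534598  1.11742913]
 [ 0.          0.          0.          1.        ]]
```

View pics/scene1.png

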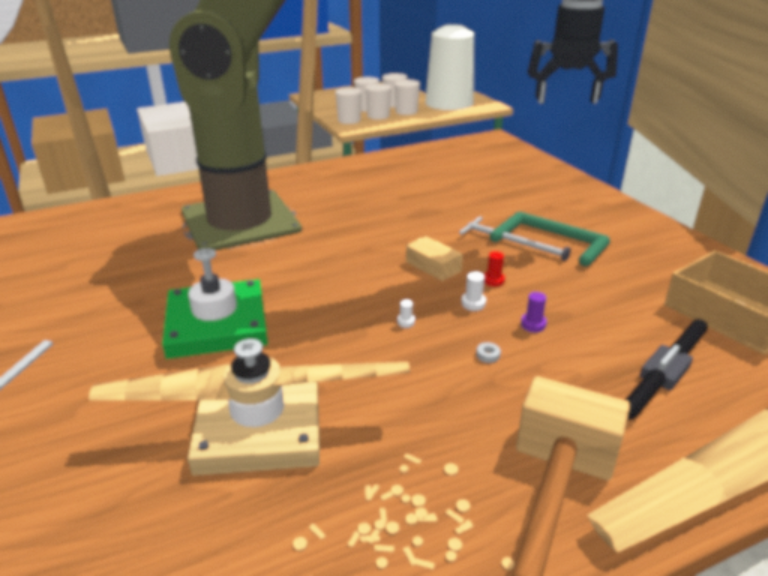

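View pics/top1.png

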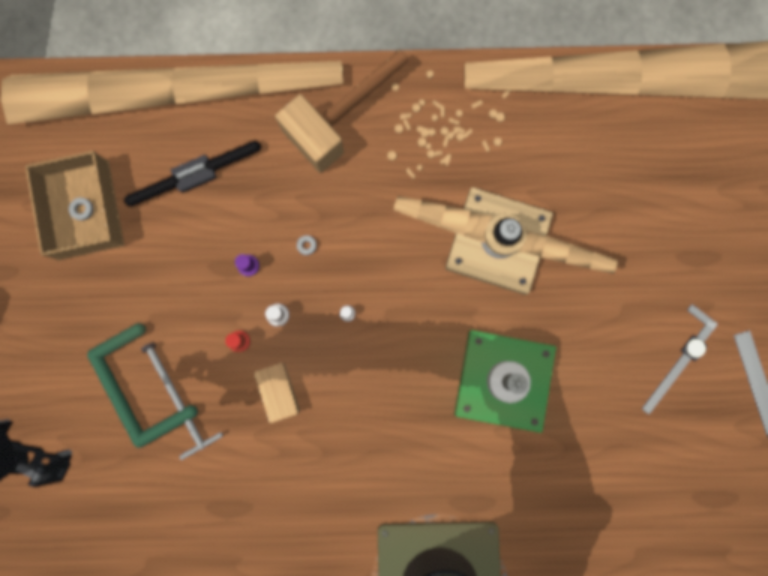

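Run:
```python
from h import *
for n,boxes in(("top",{"sleeve":(165,190,205,230),"small":(220,195,245,222),"ring":(195,150,216,172),"shaft":(320,138,360,172)}),("scene",{"sleeve":(300,175,330,212),"small":(260,195,282,222),"ring":(312,224,338,245),"shaft":(150,222,185,256)})):
    c=dict(np.load(f"{n}1.npz")); P=cloud(c); hsv=cv2.cvtColor(c["color"],cv2.COLOR_BGR2HSV)
    for k,(a,b,e,f) in boxes.items():
        q=P[b:f,a:e].reshape(-1,3); h=hsv[b:f,a:e].reshape(-1,3); grey=(h[:,1]<70)&(h[:,2]>90)
        for lo,hi in ((.004,.02),(.02,.045),(.045,.06),(.085,.105),(.105,.115),(.115,.126),(.126,.132),(.132,.145)):
            m=grey&(q[:,2]>lo)&(q[:,2]<hi)
            if m.sum()>2: print(n,k,lo,hi,m.sum(),q[m].mean(0).round(4),q[m].min(0).round(4),q[m].max(0).round(4))
t=np.load("top1.npz")["color"]; s=np.load("scene1.npz")["color"]
f=lambda im,a,b:cv2.resize(im[b:b+40,a:a+50],(390,312),interpolation=cv2.INTER_NEAREST)
cv2.imwrite("pics/crop.png",np.vstack([np.hstack([f(t,160,190),f(t,315,135)]),np.hstack([f(s,290,175),f(s,142,220)])])[:600,:790])
```

```text
top sleeve 0.004 0.02 68 [0.4607 0.2645 0.0124] [0.445  0.2527 0.0051] [0.482  0.2855 0.0184]
top sleeve 0.02 0.045 15 [0.4598 0.2616 0.0324] [0.4512 0.2582 0.0204] [0.4727 0.2674 0.0439]
top sleeve 0.045 0.06 89 [0.4633 0.2707 0.0539] [0.4507 0.2582 0.0452] [0.4763 0.2835 0.0599]
top small 0.004 0.02 34 [0.4611 0.1481 0.011 ] [0.4527 0.1363 0.0048] [0.474  0.1628 0.0184]
top small 0.02 0.045 37 [0.4634 0.1483 0.0383] [0.4563 0.1402 0.0263] [0.472  0.1554 0.0431]
top ring 0.004 0.02 103 [0.5857 0.2194 0.0125] [0.5708 0.203  0.0049] [0.602  0.2349 0.0181]
top shaft 0.02 0.045 13 [ 0.5737 -0.1079  0.0392] [ 0.5549 -0.1881  0.0344] [ 0.6213 -0.0863  0.0444]
top shaft 0.045 0.06 25 [ 0.5594 -0.1012  0.053 ] [ 0.5507 -0.1238  0.0457] [ 0.5754 -0.0872  0.06  ]
top shaft 0.085 0.105 37 [ 0.5987 -0.1263  0.0977] [ 0.5733 -0.1448  0.0869] [ 0.6115 -0.107   0.105 ]
top shaft 0.105 0.115 4 [ 0.5891 -0.1364  0.1067] [ 0.5801 -0.1405  0.1052] [ 0.6046 -0.1266  0.1086]
top shaft 0.115 0.126 35 [ 0.5841 -0.1194  0.1246] [ 0.5696 -0.1347  0.1224] [ 0.5989 -0.1056  0.1258]
top shaft 0.126 0.132 88 [ 
[... 681 characters left out ...]
50 [0.59   0.2155 0.0103] [0.5727 0.2002 0.0041] [0.6053 0.2332 0.0137]
scene shaft 0.004 0.02 8 [ 0.4237 -0.0956  0.013 ] [ 0.419  -0.1129  0.0048] [ 0.4285 -0.0748  0.0193]
scene shaft 0.085 0.105 82 [ 0.5971 -0.124   0.0947] [ 0.567  -0.1417  0.0874] [ 0.6085 -0.1034  0.1049]
scene shaft 0.105 0.115 29 [ 0.5904 -0.1223  0.1101] [ 0.5865 -0.1274  0.1052] [ 0.5925 -0.1165  0.1144]
scene shaft 0.115 0.126 46 [ 0.5935 -0.124   0.1245] [ 0.57   -0.1374  0.1152] [ 0.6034 -0.1067  0.126 ]
scene shaft 0.126 0.132 124 [ 0.5879 -0.1216  0.1275] [ 0.5706 -0.1359  0.126 ] [ 0.6015 -0.1065  0.1316]
scene shaft 0.132 0.145 15 [ 0.5871 -0.1214  0.1335] [ 0.582  -0.1261  0.1321] [ 0.593  -0.1174  0.1347]
```

View pics/crop.png

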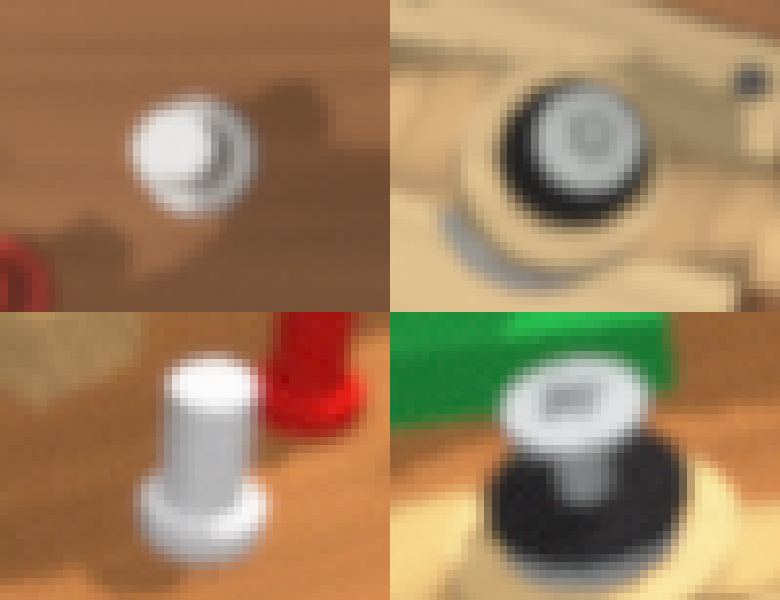

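```bash
python3 -m jog '{"turn":[[0,0,0],[0,0,0],[0,0,0],[0,0,0],[0,0,0],[0,0,0],[0,0,0],[0,0,0],[0,0,0],[0,0,0]],"slide":[[18,-29,0],[18,-29,0],[18,-29,0],[18,-29,0],[18,-29,0],[18,-29,0],[18,-29,0],[18,-29,0],[18,-29,-30],[19,-27,-30]],"claw":[1,1,1,1,1,1,1,1,0.9,0.8]}' 40
python3 -m jog '{"turn":[[0,0,0],[0,0,0],[0,0,0]],"slide":[[0,0,-40],[0,0,-40],[0,0,0]],"claw":[0.7,0.7,0.7]}'
python3 - <<'E'
from h import *
c=cap("scene"); cv2.imwrite("pics/s2.png",cv2.resize(c["color"][110:240,230:400],(765,585)))
s=readout.sense();print(s["ee_pos"],s["ee_rot"],s["contact_force"],s["grip_width"])
E
```

```text
t: 1.1
ee_pos: [0.465, 0.2682, 0.1902]
ee_rot: [0.001, 0.233, 0.973, 0.001]
contact_force: [0.5, 0.4, -0.1]
grip_width: 0.803
t: 1.4
ee_pos: [0.4609, 0.267, 0.1059]
ee_rot: [-0.003, 0.233, 0.973, -0.004]
contact_force: [0.1, -1.1, -0.0]
grip_width: 0.703
[0.46228977 0.26831775 0.10852736] [-0.00193719  0.23253934  0.97258266 -0.00216185] [0.69086036 0.36331978 0.32539301] 0.7021184231118156
```

View pics/s2.png

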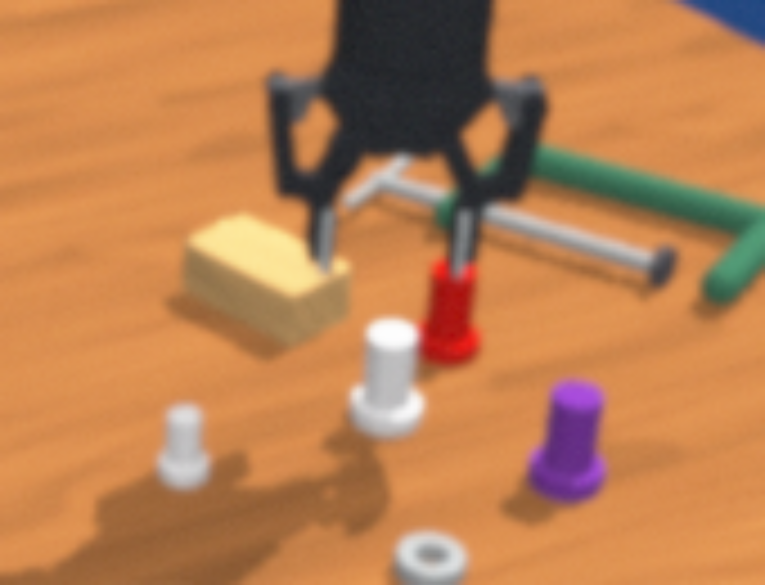

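The open fingers (crop x≈322 and 462) straddle the sleeve stem (x≈390). I'll descend and close.

```bash
python3 -m jog '{"turn":[[0,0,0],[0,0,0],[0,0,0],[0,0,0],[0,0,0],[0,0,0]],"slide":[[0,0,-24],[0,0,-24],[0,0,-15],[0,0,-9],[0,0,0],[0,0,0]],"claw":[0.7,0.7,0.7,0.7,0.7,0.7]}'
python3 -m jog '{"turn":[[0,0,0],[0,0,0],[0,0,0],[0,0,0],[0,0,0],[0,0,0],[0,0,0],[0,0,0]],"slide":[[0,0,0],[0,0,0],[0,0,0],[0,0,0],[0,0,0],[0,0,0],[0,0,0],[0,0,0]],"claw":[0.5,0.4,0.35,0.3,0.2,0.1,0,0]}' 40
```

```text
t: 2.05
ee_pos: [0.4647, 0.27, 0.0397]
ee_rot: [0.001, 0.233, 0.973, 0.001]
contact_force: [0.6, 0.6, -0.6]
grip_width: 0.699
t: 2.85
ee_pos: [0.4642, 0.2695, 0.0389]
ee_rot: [0.0, 0.233, 0.973, 0.0]
contact_force: [-1.2, -0.2, 4.9]
grip_width: 0.294
```

```bash
python3 -m jog '{"turn":[[0,0,0],[0,0,0],[0,0,0],[0,0,0],[0,0,0],[0,0,0],[0,0,0],[0,0,0],[0,0,0],[0,0,0]],"slide":[[0,0,0],[0,0,0],[0,0,-2],[0,0,-2],[0,0,-1.5],[0,0,0],[0,0,0],[0,0,0],[0,0,0],[0,0,0]],"claw":[0.36,0.38,0.38,0.38,0.38,0.38,0.2,0,0,0]}' 60
python3 - <<'E'
from h import *
c=cap("scene"); cv2.imwrite("pics/s3.png",cv2.resize(c["color"][130:240,250:400],(750,550)))
s=readout.sense();print(s["ee_pos"],s["contact_force"],s["grip_width"])
E
```

```text
t: 3.85
ee_pos: [0.4639, 0.2693, 0.0328]
ee_rot: [-0.0, 0.233, 0.973, 0.0]
contact_force: [0.6, 0.2, -0.5]
grip_width: 0.294
[0.46390247 0.26928927 0.03278957] [-0.40490265  0.15912576 -0.60475756] 0.2932078894436231
```

View pics/s3.png

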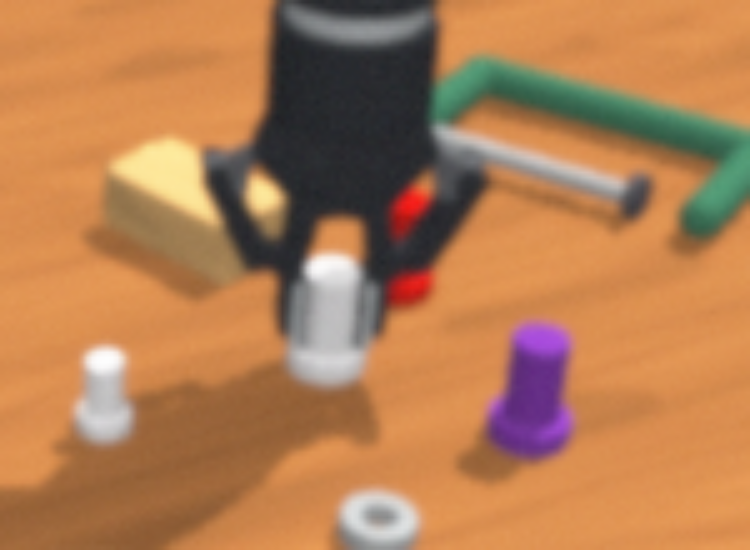

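The sleeve is gripped with the fingertips right at the collar (crop ≈(330,350)). Next I'll lift it and carry it over.

```bash
python3 -m jog '{"turn":[[0,0,0],[0,0,0],[0,0,0],[0,0,0],[0,0,0],[0,0,0],[0,0,0]],"slide":[[0,0,10],[0,0,25],[0,0,35],[0,0,35],[0,0,35],[0,0,25],[0,0,10]],"claw":[0,0,0,0,0,0,0]}'
python3 -m jog '{"turn":[[0,0,0],[0,0,0],[0,0,0],[0,0,0],[0,0,0],[0,0,0],[0,0,0],[0,0,0],[0,0,0],[0,0,0]],"slide":[[4,-13,0],[9,-29,0],[12,-38,0],[12,-38,0],[12,-38,0],[12,-38,0],[12,-38,0],[12,-38,0],[12,-38,0],[12,-38,0]],"claw":[0,0,0,0,0,0,0,0,0,0]}'
python3 -m jog '{"turn":[[0,0,0],[0,0,0],[0,0,0],[0,0,0]],"slide":[[8,-28,0],[4,-16,0],[0,0,0],[0,0,0]],"claw":[0,0,0,0]}'
cat > m.py <<'E'
from h import *
import sys
c=cap("top"); d=cap("scene"); s=readout.sense(); tag=sys.argv[1]
print(s["ee_pos"].round(4),s["ee_rot"].round(4),s["contact_force"].round(2),s["grip_width"])
np.savez("t.npz",**c); np.savez("s.npz",**d)
f=lambda im,a,b:cv2.resize(im[b:b+90,a:a+60],(390,585))
cv2.imwrite(f"pics/{tag}.png",np.hstack([f(c["color"],310,105),f(d["color"],135,180)]))
E
python3 m.py a4
```

```text
t: 4.6
ee_pos: [0.4649, 0.2699, 0.2108]
ee_rot: [0.002, 0.233, 0.972, 0.002]
contact_force: [0.7, 0.5, -1.3]
grip_width: 0.295
t: 5.6
ee_pos: [0.5715, -0.0797, 0.2057]
ee_rot: [-0.002, 0.233, 0.972, -0.001]
contact_force: [0.2, -0.0, -1.8]
grip_width: 0.293
t: 6.0
ee_pos: [0.584, -0.1191, 0.2069]
ee_rot: [-0.001, 0.232, 0.973, 0.001]
contact_force: [0.2, 0.4, -1.3]
grip_width: 0.288
[ 0.5845 -0.1179  0.2076] [-7.00e-04  2.31e-01  9.73e-01  8.00e-04] [-0.23 -0.41 -1.71] 0.2898214116096472
```

View pics/a4.png

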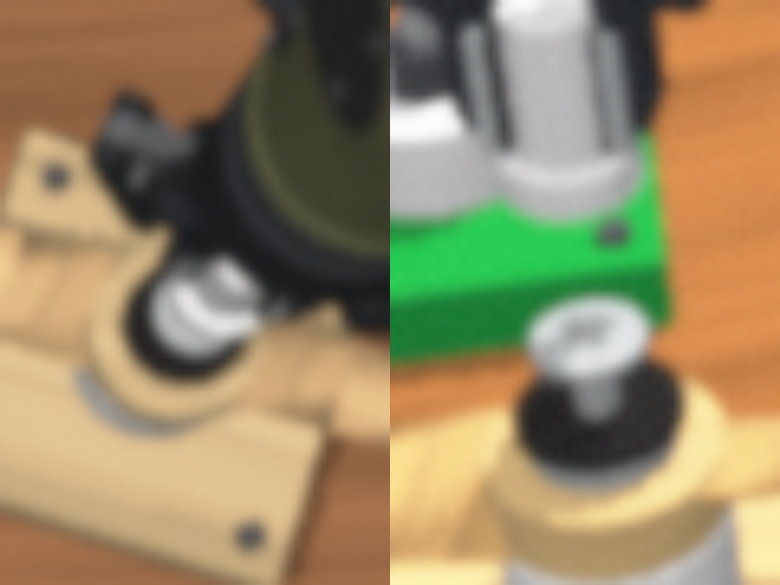

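Left half shows the sleeve just beside/above the nut. In the right half, the collar (570,190) hangs above the nut (588,335). I'll lower it until it is just over the tip, then compare the two in the same cameras.

```bash
python3 -m jog '{"turn":[[0,0,0],[0,0,0],[0,0,0],[0,0,0],[0,0,0]],"slide":[[0,-1,-12],[0,-1,-12],[0,0,-8],[0,0,0],[0,0,0]],"claw":[0,0,0,0,0]}'
python3 m.py a5
python3 - <<'E'
from h import *
for n,f in(("top","t"),("scene","s")):
    c=dict(np.load(f+".npz")); P=cloud(c); hsv=cv2.cvtColor(c["color"],cv2.COLOR_BGR2HSV)
    m=(hsv[...,1]<60)&(hsv[...,2]>90)&(P[...,2]>.139)&(P[...,2]<.154)&(abs(P[...,0]-.585)<.03)&(abs(P[...,1]+.12)<.03)
    m2=(hsv[...,1]<60)&(hsv[...,2]>90)&(P[...,2]>.12)&(P[...,2]<.131)&(abs(P[...,0]-.585)<.03)&(abs(P[...,1]+.12)<.03)
    for q in(P[m],P[m2]):
        # circle fit in xy on vertical-wall points
        if len(q)<5: print(n,len(q)); continue
        A=np.c_[2*q[:,:2],np.ones(len(q))]; x=np.linalg.lstsq(A,(q[:,:2]**2).sum(1),rcond=None)[0]
        print(n,len(q),x[:2].round(4),np.sqrt(x[2]+x[:2]@x[:2]).round(4),q.min(0).round(4),q.max(0).round(4))
        px=np.argwhere(m if q is not None and len(q)==m.sum() else m2); print(px.min(0),px.max(0))
E
```

```text
t: 6.6
ee_pos: [0.5848, -0.1225, 0.1754]
ee_rot: [-0.0, 0.233, 0.973, 0.0]
contact_force: [-0.3, -0.2, -1.1]
grip_width: 0.293
[ 0.5853 -0.1226  0.1761] [3.000e-04 2.327e-01 9.725e-01 1.000e-04] [ 0.2   0.2  -0.95] 0.2932025730304232
top 28 [ 0.5791 -0.1192] 0.0136 [ 0.5643 -0.1308  0.1443] [ 0.5815 -0.1031  0.154 ]
[152 335] [159 347]
top 15 [ 0.5842 -0.1199] 0.0151 [ 0.5693 -0.1169  0.122 ] [ 0.5915 -0.105   0.1292]
[150 334] [159 339]
scene 100 [ 0.5861 -0.1241] 0.0176 [ 0.5876 -0.1423  0.1431] [ 0.6053 -0.107   0.154 ]
[220 152] [229 173]
scene 140 [ 0.5881 -0.1217] 0.0111 [ 0.5785 -0.1372  0.1224] [ 0.6027 -0.1061  0.1308]
[227 156] [237 174]
```

View pics/a5.png

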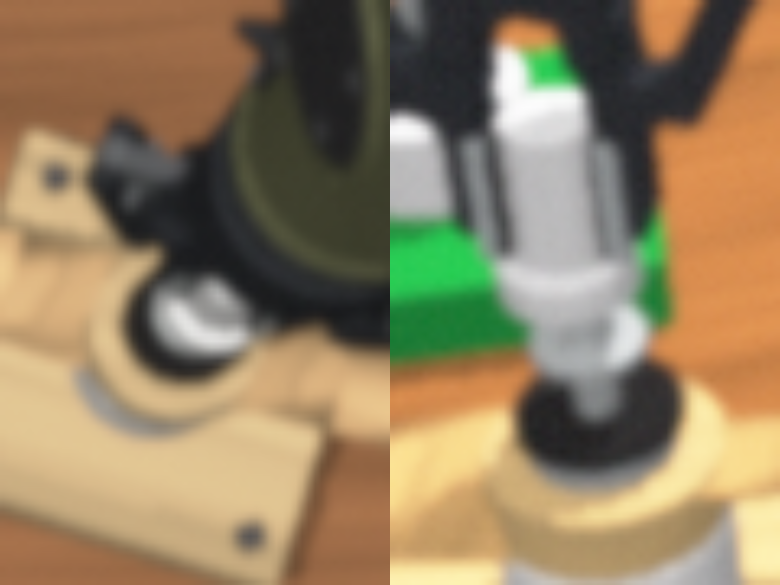

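Run:
```python
from h import *
c=dict(np.load("s.npz")); b=dict(np.load("scene1.npz"))
g=cv2.cvtColor(c["color"],cv2.COLOR_BGR2HSV); g1=cv2.cvtColor(b["color"],cv2.COLOR_BGR2HSV)
P=cloud(c);P1=cloud(b)
def cols(h,P,rows,lo,hi):
    for r in rows:
        m=(h[r,140:190,1]<80)&(h[r,140:190,2]>110)&(P[r,140:190,2]>lo)&(P[r,140:190,2]<hi)&(P[r,140:190,0]>.54); i=np.flatnonzero(m)
        if len(i): print(r,i[0]+140,i[-1]+140,(i[0]+i[-1])/2+140,P[r,140+int(i.mean())].round(4))
print("collar");cols(g,P,range(218,232),.138,.16)
print("nut");cols(g1,P1,range(222,240),.118,.132)
R=c["T"][:3,0];print(R)
```

```text
collar
218 153 172 162.5 [ 0.5957 -0.1298  0.1633]
219 150 172 161.0 [ 0.5924 -0.1328  0.16  ]
220 151 173 162.0 [ 0.596  -0.1254  0.158 ]
221 151 173 162.0 [ 0.5973 -0.1258  0.1569]
222 151 173 162.0 [ 0.5979 -0.1262  0.1553]
223 151 172 161.5 [ 0.5988 -0.1282  0.1545]
224 152 172 162.0 [ 0.6031 -0.1275  0.1552]
225 152 171 161.5 [ 0.6039 -0.1296  0.1542]
226 152 170 161.0 [ 0.6033 -0.1297  0.1518]
227 153 169 161.0 [ 0.6018 -0.1297  0.1487]
228 155 167 161.0 [ 0.6023 -0.1301  0.147 ]
229 157 164 160.5 [ 0.6003 -0.1317  0.144 ]
nut
226 163 170 166.5 [ 0.5739 -0.1164  0.1272]
227 160 172 166.0 [ 0.585  -0.1186  0.1333]
228 159 173 166.0 [ 0.5875 -0.1193  0.1332]
229 158 173 165.5 [ 0.5894 -0.1215  0.133 ]
230 157 174 165.5 [ 0.5895 -0.1218  0.131 ]
231 156 174 165.0 [ 0.5896 -0.1221  0.129 ]
232 156 174 165.0 [ 0.5915 -0.1226  0.1283]
233 156 173 164.5 [ 0.5927 -0.1248  0.1277]
234 156 173 164.5 [ 0.5952 -0.1255  0.1275]
235 157 172 164.5 [ 0.5991 -0.1264  0.1285]
236 158 170 164.0 [ 0.5984 -0.1265  0.1258]
237 159 168 163.5 [ 0.5993 -0.1286  0.125 ]
[ 0.39787699  0.91722332 -0.01988152]
```

```bash
python3 -m jog '{"turn":[[0,0,0],[0,0,0],[0,0,0],[0,0,0],[0,0,0]],"slide":[[0.8,2.7,0],[0,0,-3],[0,0,-3],[0,0,0],[0,0,0]],"claw":[0,0,0,0,0]}'
python3 -m jog '{"turn":[[0,0,0],[0,0,0],[0,0,0],[0,0,0],[0,0,0]],"slide":[[0,0,-1],[0,0,-1],[0,0,-1],[0,0,-1],[0,0,0]],"claw":[0,0,0,0,0]}'
```

```text
t: 7.2
ee_pos: [0.5856, -0.1201, 0.1697]
ee_rot: [-0.0, 0.233, 0.973, -0.0]
contact_force: [-0.6, -0.6, -1.1]
grip_width: 0.292
t: 7.7
ee_pos: [0.5856, -0.12, 0.1657]
ee_rot: [-0.0, 0.233, 0.973, 0.0]
contact_force: [-0.2, -0.0, -1.2]
grip_width: 0.292
```

```bash
for i in 1 2; do python3 -m jog '{"turn":[[0,0,0],[0,0,0],[0,0,0],[0,0,0]],"slide":[[0,0,-1],[0,0,-1],[0,0,0],[0,0,0]],"claw":[0,0,0,0]}' | egrep 'pos|force'; done
```

```text
ee_pos: [0.5857, -0.12, 0.1638]
contact_force: [0.5, -0.6, -1.5]
ee_pos: [0.5857, -0.12, 0.1618]
contact_force: [-0.4, -0.1, -2.2]
```

```bash
for i in 1 2 3 4 5; do python3 -m jog '{"turn":[[0,0,0],[0,0,0],[0,0,0]],"slide":[[0,0,-1],[0,0,0],[0,0,0]],"claw":[0,0,0]}' | egrep 'pos|force'; done
```

```text
ee_pos: [0.5857, -0.12, 0.1608]
contact_force: [-0.2, 0.0, -1.3]
ee_pos: [0.5857, -0.12, 0.1598]
contact_force: [-0.7, -0.2, -0.6]
ee_pos: [0.5858, -0.12, 0.1594]
contact_force: [-2.1, 0.0, 6.3]
ee_pos: [0.5859, -0.12, 0.1586]
contact_force: [-1.7, 0.1, 7.2]
ee_pos: [0.5858, -0.12, 0.1576]
contact_force: [-2.1, 1.0, 7.8]
```

```bash
for i in 1 2 3; do python3 -m jog '{"turn":[[0,0,0],[0,0,0],[0,0,0],[0,0,0]],"slide":[[0,0,-1],[0,0,-1],[0,0,-1],[0,0,-1]],"claw":[0,0,0,0]}' | egrep 'pos|force|grip'; done
python3 - <<'E'
from h import *
for n in("top","scene"):
    c=dict(np.load(n+"1.npz")); P=cloud(c); v=c["color"].max(2)
    q=P[(v<60)&(P[...,2]>.08)&(P[...,2]<.115)&(np.hypot(P[...,0]-.585,P[...,1]+.12)<.022)]; print(n,len(q),np.percentile(q[:,2],[10,30,50,70,90]).round(4))
E
```

```text
ee_pos: [0.5859, -0.12, 0.1538]
contact_force: [-2.4, 1.5, 9.3]
grip_width: 0.294
ee_pos: [0.5859, -0.12, 0.1498]
contact_force: [-2.9, 0.0, 8.0]
grip_width: 0.293
ee_pos: [0.5858, -0.12, 0.1458]
contact_force: [-3.2, 1.2, 8.4]
grip_width: 0.294
top 47 [0.1012 0.102  0.1032 0.1041 0.1052]
scene 154 [0.1017 0.1024 0.1027 0.1031 0.1038]
```

```bash
python3 -m jog '{"turn":[[0,0,0],[0,0,0],[0,0,0],[0,0,0]],"slide":[[-0.5,0,-1],[0,0,-1],[0,0,-1],[0,0,-0.5]],"claw":[0,0,0,0]}' | egrep 'pos|force'; for i in 1 2 3 4; do python3 -m jog '{"turn":[[0,0,0],[0,0,0]],"slide":[[0,0,-0.5],[0,0,0]],"claw":[0,0]}' | egrep 'pos|force';python3 -m jog '{"turn":[[0,0,0]],"slide":[[0,0,0]],"claw":[0]}' | egrep 'pos|force'; done
```

```text
ee_pos: [0.5859, -0.12, 0.1424]
contact_force: [-2.0, 0.4, 8.6]
ee_pos: [0.5858, -0.12, 0.1418]
contact_force: [-1.4, 0.5, 8.2]
ee_pos: [0.5858, -0.12, 0.1418]
contact_force: [-1.5, 0.5, 8.4]
ee_pos: [0.5858, -0.12, 0.1413]
contact_force: [-0.6, 0.7, 8.2]
ee_pos: [0.5858, -0.12, 0.1413]
contact_force: [-1.6, 0.0, 7.9]
ee_pos: [0.5858, -0.12, 0.1408]
contact_force: [-1.6, 0.3, 7.9]
ee_pos: [0.5858, -0.12, 0.1408]
contact_force: [-1.2, -0.0, 8.1]
ee_pos: [0.5858, -0.12, 0.1403]
contact_force: [-1.6, 0.8, 7.8]
ee_pos: [0.5858, -0.12, 0.1403]
contact_force: [-2.1, -0.1, 8.1]
```

```bash
for i in 1 2 3 4; do python3 -m jog '{"turn":[[0,0,0],[0,0,0]],"slide":[[0,0,-0.4],[0,0,0]],"claw":[0,0]}' | egrep 'pos|force';python3 -m jog '{"turn":[[0,0,0]],"slide":[[0,0,0]],"claw":[0]}' | egrep 'force'; done
```

```text
ee_pos: [0.5858, -0.12, 0.1399]
contact_force: [-2.1, -0.2, 8.2]
contact_force: [-1.5, 0.5, 8.4]
ee_pos: [0.5858, -0.12, 0.1396]
contact_force: [-1.5, 0.1, 8.2]
contact_force: [-1.3, 0.2, 9.2]
ee_pos: [0.5859, -0.12, 0.1392]
contact_force: [-1.4, 0.2, 8.1]
contact_force: [-1.8, -0.2, 8.5]
ee_pos: [0.5859, -0.12, 0.1389]
contact_force: [-1.7, 0.1, 9.2]
contact_force: [-1.9, 0.2, 9.0]
```

```bash
for i in 1 2; do python3 -m jog '{"turn":[[0,0,0],[0,0,0]],"slide":[[0,0,-0.4],[0,0,0]],"claw":[0,0]}' | egrep 'pos|force';python3 -m jog '{"turn":[[0,0,0]],"slide":[[0,0,0]],"claw":[0]}' | egrep 'pos|force'; done
```

```text
ee_pos: [0.5859, -0.12, 0.1387]
contact_force: [-1.8, 0.1, 10.7]
ee_pos: [0.5858, -0.12, 0.1387]
contact_force: [-2.3, 0.2, 9.5]
ee_pos: [0.5858, -0.12, 0.1385]
contact_force: [-2.6, 0.5, 12.1]
ee_pos: [0.5859, -0.12, 0.1385]
contact_force: [-3.5, 0.1, 12.1]
```

```bash
for i in 1 2; do python3 -m jog '{"turn":[[0,0,0],[0,0,0]],"slide":[[0,0,-0.4],[0,0,0]],"claw":[0,0]}' | egrep 'pos|force';python3 -m jog '{"turn":[[0,0,0]],"slide":[[0,0,0]],"claw":[0]}' | egrep 'pos|force'; done
```

```text
ee_pos: [0.5859, -0.12, 0.1383]
contact_force: [-3.0, -0.4, 13.6]
ee_pos: [0.5859, -0.12, 0.1383]
contact_force: [-3.4, -0.2, 13.0]
ee_pos: [0.5859, -0.12, 0.1381]
contact_force: [-2.9, 0.4, 14.8]
ee_pos: [0.5859, -0.12, 0.1381]
contact_force: [-3.5, -0.3, 14.9]
```

```bash
python3 -m jog '{"turn":[[0,0,0],[0,0,0]],"slide":[[0,0,-0.4],[0,0,0]],"claw":[0,0]}' | egrep 'pos|force';for i in 1 2; do python3 -m jog '{"turn":[[0,0,0]],"slide":[[0,0,0]],"claw":[0]}' | egrep 'pos|force'; done
```

```text
ee_pos: [0.5859, -0.12, 0.1379]
contact_force: [-3.9, 0.0, 16.0]
ee_pos: [0.5859, -0.12, 0.1379]
contact_force: [-3.9, -0.2, 16.3]
ee_pos: [0.5859, -0.12, 0.1379]
contact_force: [-3.9, -0.1, 16.4]
```

Washer load is about 8.2 N above the sliding baseline. Now I'll lift the sleeve straight off and carry it back to its old spot.

```bash
python3 -m jog '{"turn":[[0,0,0],[0,0,0],[0,0,0],[0,0,0],[0,0,0],[0,0,0],[0,0,0],[0,0,0],[0,0,0]],"slide":[[0.3,0,1],[0,0,2],[0,0,4],[0,0,8],[0,0,10],[0,0,15],[0,0,20],[0,0,20],[0,0,10]],"claw":[0,0,0,0,0,0,0,0,0]}'
python3 -m jog '{"turn":[[0,0,0],[0,0,0],[0,0,0],[0,0,0],[0,0,0],[0,0,0],[0,0,0],[0,0,0],[0,0,0],[0,0,0]],"slide":[[-4,13,0],[-9,29,0],[-12,38,0],[-12,38,0],[-12,38,0],[-12,38,0],[-12,38,0],[-12,38,0],[-12,38,0],[-12,38,0]],"claw":[0,0,0,0,0,0,0,0,0,0]}' | grep pos
python3 -m jog '{"turn":[[0,0,0],[0,0,0],[0,0,0],[0,0,0]],"slide":[[-8,28,0],[-4,15,0],[0,0,0],[0,0,0]],"claw":[0,0,0,0]}'
python3 m.py a6
```

```text
t: 16.5
ee_pos: [0.5866, -0.12, 0.2281]
ee_rot: [0.002, 0.233, 0.973, 0.0]
contact_force: [-0.3, 0.8, -0.8]
grip_width: 0.287
ee_pos: [0.4743, 0.228, 0.2249]
t: 17.9
ee_pos: [0.4646, 0.2673, 0.2252]
ee_rot: [-0.0, 0.233, 0.972, -0.001]
contact_force: [-0.2, -0.3, -0.9]
grip_width: 0.296
[0.4652 0.2664 0.2254] [ 2.000e-04  2.344e-01  9.721e-01 -1.100e-03] [-0.1  -0.65 -1.68] 0.2875349495359953
```

View pics/a6.png

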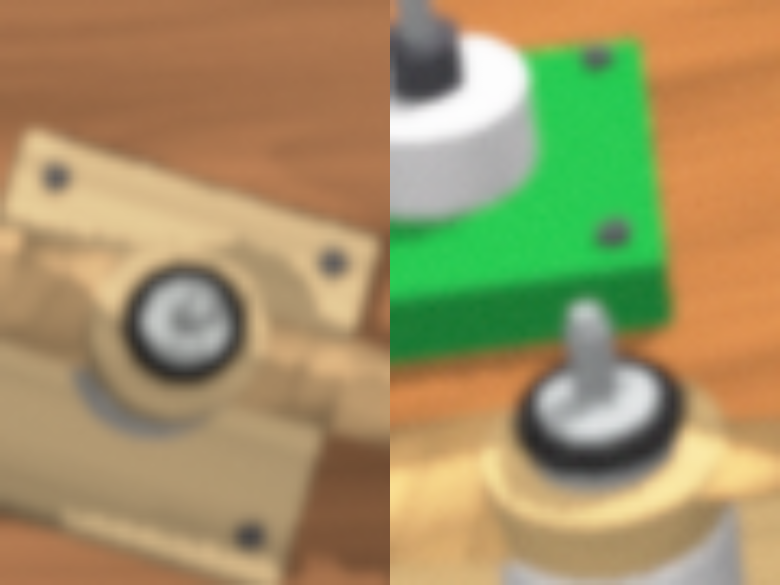

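The nut now lies flat on the black washer (left (187,322), right (597,405)), with the shaft free. Next I'll set the sleeve down.

```bash
python3 -m jog '{"turn":[[0,0,0],[0,0,0],[0,0,0],[0,0,0],[0,0,0],[0,0,0],[0,0,0],[0,0,0],[0,0,0],[0,0,0]],"slide":[[0,0,-20],[0,0,-35],[0,0,-40],[0,0,-40],[0,0,-25],[0,0,-15],[0,0,-8],[0,0,-4],[0,0,0],[0,0,0]],"claw":[0,0,0,0,0,0,0,0,0,0]}'
for i in 1 2 3 4; do python3 -m jog '{"turn":[[0,0,0],[0,0,0]],"slide":[[0,0,-1],[0,0,0]],"claw":[0,0]}' | egrep 'pos|force'; done
```

```text
t: 19.0
ee_pos: [0.4652, 0.269, 0.0395]
ee_rot: [0.001, 0.233, 0.972, 0.001]
contact_force: [-0.1, -0.5, -0.1]
grip_width: 0.29
ee_pos: [0.4649, 0.2692, 0.0383]
contact_force: [-0.3, 0.2, -1.6]
ee_pos: [0.4646, 0.2691, 0.0368]
contact_force: [0.6, 0.1, -1.4]
ee_pos: [0.4644, 0.269, 0.0356]
contact_force: [0.6, -0.1, -1.0]
ee_pos: [0.4645, 0.269, 0.0346]
contact_force: [-0.7, -0.1, -1.5]
```

```bash
for i in 1 2 3 4 5; do python3 -m jog '{"turn":[[0,0,0],[0,0,0]],"slide":[[0,0,-0.5],[0,0,0]],"claw":[0,0]}' | egrep 'pos|force'; done
```

```text
ee_pos: [0.4645, 0.269, 0.0341]
contact_force: [0.3, -0.1, -1.1]
ee_pos: [0.4645, 0.269, 0.0337]
contact_force: [-0.8, -0.7, -1.8]
ee_pos: [0.4645, 0.269, 0.0332]
contact_force: [0.2, -0.3, -1.0]
ee_pos: [0.4646, 0.2691, 0.0328]
contact_force: [0.3, 0.2, 0.7]
ee_pos: [0.4646, 0.269, 0.0328]
contact_force: [-0.6, -0.9, 5.8]
```

On the bench. Release gently and rise.

```bash
python3 -m jog '{"turn":[[0,0,0],[0,0,0],[0,0,0],[0,0,0],[0,0,0],[0,0,0],[0,0,0]],"slide":[[0,0,0.5],[0,0,0],[0,0,1],[0,0,0],[0,0,0],[0,0,0],[0,0,0]],"claw":[0.31,0.34,0.38,0.45,0.55,0.65,0.7]}'
python3 -m jog '{"turn":[[0,0,0],[0,0,0],[0,0,0],[0,0,0],[0,0,0],[0,0,0],[0,0,0],[0,0,0]],"slide":[[0,0,5],[0,0,15],[0,0,30],[0,0,40],[0,0,40],[0,0,40],[0,0,0],[0,0,0]],"claw":[0.7,0.7,0.7,0.7,0.7,0.7,0.7,0.7]}'
python3 - <<'E'
from h import *
c=cap("scene"); cv2.imwrite("pics/s7.png",cv2.resize(c["color"],(768,576)))
P=cloud(c);h=cv2.cvtColor(c["color"],cv2.COLOR_BGR2HSV);
m=(h[...,1]<70)&(h[...,2]>110)&(np.hypot(P[...,0]-.585,P[...,1]+.12)<.018)
q=P[m]; q=q[(q[:,2]>.09)&(q[:,2]<.115)]; print(len(q),np.percentile(q[:,2],[10,50,90]),q.mean(0))
E
```

```text
t: 21.5
ee_pos: [0.4645, 0.269, 0.0337]
ee_rot: [-0.0, 0.233, 0.973, 0.0]
contact_force: [0.4, -0.5, -1.0]
grip_width: 0.699
t: 22.3
ee_pos: [0.4649, 0.269, 0.2047]
ee_rot: [0.001, 0.233, 0.973, 0.001]
contact_force: [-0.2, 0.1, -0.5]
grip_width: 0.697
175 [0.1026135  0.10508751 0.1089122 ] [ 0.59066621 -0.12170581  0.10549554]
```

View pics/s7.png

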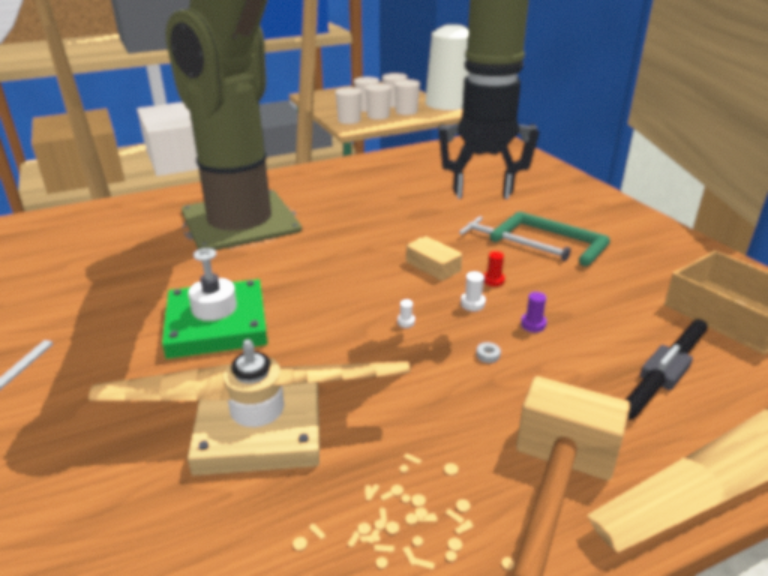

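The picture shows the sleeve upright at (474,291) and the nut home at (250,365). The small sleeve (405,313) and the ring (488,352) haven't moved.

```bash
python3 -c "from station import sign_off; print(sign_off())"
```

```text
the job is handed in; nothing more can be done
None
```

I pressed the push nut home on the washer with the larger sleeve, stood the sleeve back on the bench where it came from, and handed the job in at about 22 s.

- **Pressing:** the nut slid at a steady reading of about 8 N. It met the washer at TCP height ≈ 0.139 m, and I stopped ≈ 1.1 mm lower. There the force was about 8.2 N above the sliding level, which is the load on the washer. The highest reading I saw was 16.4 N.
- **Final checks:** in the last pictures the nut lies level on the black washer. The sleeve stands upright at about (0.464, 0.269), clear of the turbine. The smaller sleeve and the ring look unmoved, and the gripper is open and clear.
- **Doubts:** the two cameras disagreed by about 2–3 mm on the shaft's position, so I averaged them. A sideways force of 2–4 N stayed while pressing, probably light rubbing of the sleeve on the shaft or off-centre contact. The washer load could therefore be off by a newton or so.

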